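Draw a ball-lens tray from its dock and hold it level over the detector

TASK

Take the ball-lens tray by its upright grip, draw it straight out from under the lips of its dock, and carry it over to the round photodiode head with the loose ball still lying in its pocket and untouched. Finish there holding the tray level and still in the air, the pocket centred over the photodiode head's port and about 10 cm above it: do not put it down or let go. Leave the photodiode head, the cap, the ring and the block where they are.

Things in the scene. Friction and masses are not known exactly. Their poses are not given: they have to be found in the camera images.
- tray: Loose carrier tray, about 0.12 kg: flat steel plate 120 (x) x 60 (y) x 8 (z) mm with a shallow round pocket and an upright grip. Origin: centre of the plate's underside, z up when level. At the start it lies in the dock, axes parallel to the dock's within 0.02 rad, its -x end with the grip sticking out of the dock's open end.
- grip (a point): Centre of the tray's upright light-metal grip, at x = -45, y = 0, z = 32 mm of the tray's frame (axes as the tray's). A rounded block 26 mm long (x), 12 mm thick (y), from z = 8 to z = 50 mm, standing on the plate and wholly outside the dock. Pinch it from above across its thickness (along y).
- pocket (a point): Point fixed to the tray at x = 20, y = 0, z = 17 mm of its frame: the ball's centre when it rests in the pocket. The pocket is 20 mm across and 3 mm deep, with a 9 mm aperture through its floor.
- ball: Loose clear glass ball, diameter 25 mm, about 30 g, lying in the tray's pocket. It can shift about 2 mm there, and rolls out over the rim if the tray is tipped by about 40 degrees or jerked hard. Its origin lies on its surface and turns with it: use point ball_center.
- ball_center (a point): Centre of the glass ball.
- dock: Dock fixed to the worktop, light metal, 78 (x) x 82 (y) x 20 mm high. Origin: centre of its underside, z up. A channel 66 mm wide, floor at z = 4 mm, runs along x: open at x = -39 mm, end stop at x = +33 mm. Two lips (undersides at z = 16 mm) overhang the tray's long edges by 7 mm, so the tray must slide out along the dock's -x by 75 mm from its start before it is lifted.
- sensor_head: Loose round photodiode head: black drum 44 mm across, 20 mm high, with a light ring 3 mm high round the port on its top and a connector stub at its -y side. Origin: on the underside, 6 mm from the drum's axis towards the stub. It stands on the worktop at the robot's right; it and the cap may stand in either of two places.
- port (a point): Centre of the port on top of the photodiode head, on the drum's axis, 23 mm above the worktop.
- window_cap: Bystander: flat round black cap with a light insert, 61 mm across, 13 mm high, loose on the worktop at the robot's right. Origin: centre of its underside.
- kf_ring_1: Bystander: metal vacuum centring ring, 41 mm across, 14 mm high, loose on the worktop at the robot's left. Origin: centre of its underside.
- riser_block: Bystander: light block 40x30x19 mm with a dark hole on top, loose on the worktop at the robot's right. Origin: centre of its underside. Between dock and photodiode head other equipment stands fixed on the worktop, up to 0.14 m high; nothing nearer than x = 0.55 m stands above that.
Mind the look-alikes: they are no part of the job. What is shaped like the sensor_head but turquoise is not meant.

How it is judged:
By the outcome, as a careful person would: the job done as asked, in the order asked, and still so for the second after the job is handed in, while the arm keeps its last pose, push and grip.
It also fails if it takes over 48 s, if anything falls off the work surface, if the arm or the gripper's body presses on something with over 40 N, if the wrist force passes 120 N, or if a joint passes its speed limit or range.

ROBOT

A 6-joint arm with a two-finger parallel gripper is mounted at the origin on a cart in front of the work surface, level with it; the furniture and walls round the work are solid. World frame = base frame: x ahead of the robot, y to its left, z up, the work surface at z = 0. Lengths are in m, angles in rad, forces in N, time in s.
With the tool pointing down it reaches from about 0.425 to 0.95 m from the base axis. Payload 3.5 kg.
Tool frame: the origin (TCP) lies at the very end of the fingers, on their centre line; the grasp point (between the pads) lies ctrl.tcp_to_grasp behind it (ctrl.tcp_to_grasp is the distance from the TCP to the grasp point, in m); z points along the fingers, y is the line along which they close (so a half turn about z gives the same grasp; the last joint's range is limited). The gripper opens to 85 mm and grips with 20 to 120 N. Pads are 22 mm wide; open, the fingers measure 114 mm over their backs; the gripper's body (76 mm by 85 mm) begins 54 mm behind the grasp point. The pads swing forward as they close: fully open they stand 13 mm farther back than shut.
Start: joints at [-1.485, 0.286, 1.577, -0, 1.279, -0.15], TCP at [0.158, -0.656, 0.231] pointing down, gripper open.
Joint ranges: [-2.77, 2.77], [-0.9, 2.22], [0.21, 2.48], [-1.53, 4.67], [0.24, 2.81], [-2.84, 2.84]. Speed limits (rad/s): [2.79, 2.79, 3.14, 3.14, 3.14, 3.14].

INTERFACE

Orientations are given as a unit quaternion [x, y, z, w].
In Python, from plant import ctrl gives the robot as it stands.
- The arm moves only by the shell command python3 -m inch 'ROWS' [FORCE]. ROWS is JSON, a list of rows, each an object with "slide": the shift along the tool's x, y, z in cm, a list of three; "turn": the turn about the tool's z in rad; "grip": the finger opening in cm, from 0 to 8.54. A call has 1 to 20 rows; each row is the pose to reach, as a shift and turn from the pose commanded when the call began, along the tool's axes at that moment; what a row does not reach only later rows make up. A row lasts 1/10 s, in which the tool goes at most 50 mm and 8.59 degrees, less where a joint would pass 70% of its speed; a pose out of reach is approached as far as the arm can. A call with a gripper value outside its range is refused whole. The fingers move at their own pace and stop on an object; FORCE is the grip in N (left out, the last holds). Time passes only in rows, so rows that repeat a pose let the fingers close. It gives the time, the measured TCP pose, the force, the opening and the grip force at its end, in the units of the state.
- ctrl.get_state(): the state, without advancing time (a new reading comes with each control period).
- ctrl.read_camera(name): name is "scene" or "top" or "wrist"; returns (picture, depth): 480x640x3 uint8, red, green, blue; 480x640 float32, m along the optical axis (not along the pixel's ray), 0 where there is no reading.
- ctrl.camera_info(name): a dict with "K" (3x3 intrinsics, pixels), "D" ([k1, k2, p1, p2, k3] as OpenCV has them; the pictures are not rectified), "camera_from_world" (4x4, takes a point from world to camera coordinates); the wrist camera has in their place "T_tool_cam" (4x4, takes a point from camera to tool coordinates, whose origin is the TCP and whose axes are the flange's). Camera axes: x right, y down, z forward; pixel columns grow to the right and rows downward; lengths in m; the calibration is good to about 2 mm. A picture is of the moment at which its call begins: read the wrist's pose just before it. camera_info takes no time and is no camera call.
- ctrl.sign_off(): hands the job in; it is judged then, once.
The state is a dict: "time": time; "qpos": joint angles; "dq": joint speeds; "joint_efforts": joint torques, N m; "eef_pos": TCP position; "tcp_rot": TCP orientation; "contact_force": force on the tool from outside, world axes, zero at the start; "wrist_torque": the same for the moment, N m; "opening": opening from 0.0 (shut) to 1.0 (fully open); "finger_force": force on a finger pad.
Only numpy, scipy, OpenCV 4.12 (cv2) and the standard library are available. Lean on these libraries where they do the work, as an engineer would, in place of code of your own. Each camera call takes 0.05 s, during which the arm holds its last target. There are 200 camera calls.

## Working session

There is one attempt and no reset: what is moved stays moved. The work goes in short steps, Python scripts to look and compute and a shell command to move; the robot and the scene stay as the last step left them, time stands still between calls to the robot, and variables do not carry over. Pictures are saved under pics/ and viewed, at most 10 in all, crops included, and the job is handed in when it is done.

```bash
ls; mkdir -p pics; cat > h.py <<'E'
import numpy as np, cv2
from plant import ctrl
from scipy.spatial.transform import Rotation as R
def cam(name):
    s=ctrl.get_state(); i=ctrl.camera_info(name); im,d=ctrl.read_camera(name)
    if name=="wrist":
        T=np.eye(4);T[:3,:3]=R.from_quat(s["tcp_rot"]).as_matrix();T[:3,3]=s["eef_pos"]
        W=T@np.array(i["T_tool_cam"])
    else: W=np.linalg.inv(np.array(i["camera_from_world"]))
    return im,d,np.array(i["K"]),np.array(i["D"]),W
def ray(uv,K,D,W):
    p=cv2.undistortPoints(np.array(uv,float).reshape(-1,1,2),K,D)[:,0]
    return W[:3,3],np.c_[p,np.ones(len(p))]@W[:3,:3].T
def onz(uv,K,D,W,z):
    o,r=ray(uv,K,D,W); return o+r*((z-o[2])/r[:,2])[:,None]
def cloud(d,K,D,W):
    v,u=np.mgrid[:480,:640]
    o,r=ray(np.c_[u.ravel(),v.ravel()],K,D,W)
    P=o+r*d.reshape(-1,1); P[d.ravel()==0]=np.nan
    return P.reshape(480,640,3)
E
python3 - <<'E'
from h import *
s=ctrl.get_state();print(s,ctrl.tcp_to_grasp)
for n in("top","scene"):
    c=cam(n);cv2.imwrite(f"pics/{n}0.png",c[0][:,:,::-1]);np.savez(f"{n}0.npz",im=c[0],d=c[1],K=c[2],D=c[3],W=c[4]);print(n,c[4][:3,3],c[4][:3,2])
print(ctrl.camera_info("wrist")["T_tool_cam"])
E
```

```text
pics
{'time': 0.0, 'qpos': array([-1.48500774e+00,  2.87186370e-01,  1.57820388e+00, -4.85653964e-07,
        1.27862126e+00, -1.49999675e-01]), 'dq': array([ 0.0017236 ,  0.00101543,  0.00081536,  0.00073519, -0.00214267,
        0.00189578]), 'joint_efforts': array([ 1.84790597e-04, -4.05976903e+01, -2.92626232e+01, -1.18794907e-05,
        5.76614650e-03,  4.06408091e-06]), 'eef_pos': array([ 0.15765689, -0.65563704,  0.22991884]), 'tcp_rot': array([ 9.93057798e-01,  1.17621204e-01,  3.85903273e-05, -1.20881180e-03]), 'contact_force': array([ 0.63862942, -0.11228736,  0.40420357]), 'wrist_torque': array([ 0.04211652, -0.01693598, -0.05531028]), 'finger_force': 0.0, 'opening': 0.9992599615739376} 0.0187
top [2.10803440e-01 1.74644522e-04 1.42293787e+00] [ 0.22591019 -0.00482031 -0.97413621]
scene [0.00374449 0.74273825 0.82838623] [ 0.44256039 -0.6089957  -0.65822833]
[[ 5.33011439e-04 -9.56009767e-01 -2.93334349e-01  7.39983921e-02]
 [ 9.99999706e-01  6.71208186e-04 -3.70465648e-04 -1.19792226e-03]
 [ 5.51057194e-04 -2.93334065e-01  9.56009844e-01 -1.44197115e-01]
 [ 0.00000000e+00  0.00000000e+00  0.00000000e+00  1.00000000e+00]]
```

View pics/top0.png

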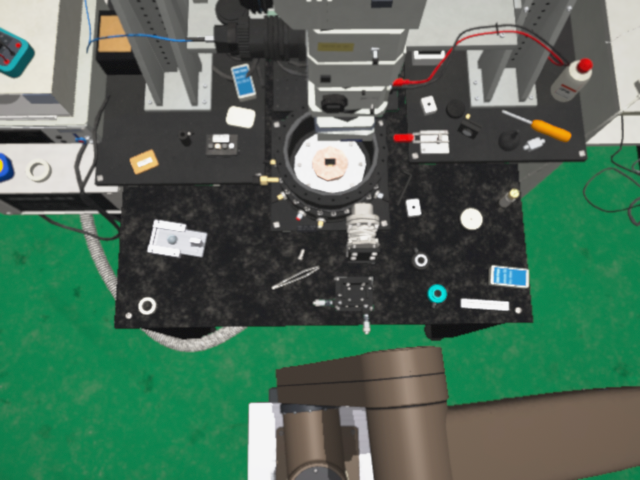

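View pics/scene0.png

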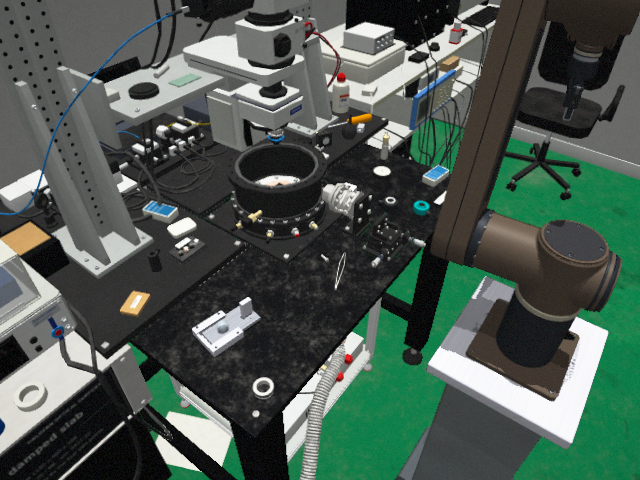

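The top view shows the dock and tray at about (178,240), with the grip at (197,240) at its right end. Candidates for the head:
- Black drum with a light ring at (420,261): this fits the description.
- Turquoise twin at (437,293): decoy.
- Flat disc at (471,218): the cap.
- Small white block at (413,207): the riser.
- Metal ring at (147,305): left side, a bystander.

I choose (420,261) and will check it in a crop.

```bash
python3 - <<'E'
from h import *
a=dict(np.load("top0.npz"));im=a["im"];K,D,W=a["K"],a["D"],a["W"]
P=cloud(a["d"],K,D,W)
c1=cv2.resize(im[210:270,135:215],(560,420),interpolation=3)[:, :, ::-1]
c2=cv2.resize(im[190:310,390:500],(385,420),interpolation=3)[:, :, ::-1]
cv2.imwrite("pics/crop0.png",cv2.resize(np.hstack([c1,c2]),(800,356)))
for n,uv,z in(("head ring",(420,261),.023),("turq",(437,293),.023),("cap",(471,218),.013),("riser",(413,207),.019),("kf",(147,305),.014),("grip",(197,240),.054)):
    print(n,onz([uv],K,D,W,z)[0].round(4),"depth z",P[uv[1],uv[0]].round(4))
g=cv2.cvtColor(im,cv2.COLOR_RGB2GRAY)
for n,(u,v,w,z) in dict(head=(420,261,14,.023),dock=(178,240,34,.02)).items():
    m=np.zeros_like(g);m[v-w:v+w,u-w:u+w]=(g[v-w:v+w,u-w:u+w]>110)*255
    cs=cv2.findContours(m,cv2.RETR_EXTERNAL,2)[0];c=max(cs,key=cv2.contourArea)
    q=onz(c[:,0],K,D,W,z);b=cv2.minAreaRect(q[:,:2].astype(np.float32));print(n,b,cv2.boundingRect(c))
# grip top by depth
s=P[205:275,140:215];m=(s[...,2]>.043)&(s[...,2]<.075)
pp=s[m];print("grip cloud",len(pp),np.median(pp,0),cv2.minAreaRect(pp[:,:2].astype(np.float32)))
# obstacles height map
M=(P[...,0]<.62)&(P[...,0]>.3)&(P[...,2]>.05)&(P[...,2]<.3)&(abs(P[...,1])<.55)
for y in np.arange(-.5,.5,.05):
    k=M&(P[...,1]>=y)&(P[...,1]<y+.05)
    if k.sum()>3: print(round(y,2),k.sum(),P[k][:,2].max().round(3),P[k][:,0].min().round(3))
E
```

```text
head ring [ 0.4801 -0.2586  0.023 ] depth z [ 0.4801 -0.2585  0.0233]
turq [ 0.4007 -0.2955  0.023 ] depth z [ 0.4019 -0.2974  0.0141]
cap [ 0.5905 -0.3943  0.013 ] depth z [ 0.5894 -0.3932  0.0171]
riser [ 0.6194 -0.2491  0.019 ] depth z [ 0.6199 -0.2494  0.0172]
kf [0.382  0.4076 0.014 ] depth z [0.3831 0.4104 0.0045]
grip [0.5328 0.2841 0.054 ] depth z [0.5339 0.2851 0.0492]
head ((0.4826614558696747, -0.26004788279533386), (0.032117798924446106, 0.03002610057592392), 89.2786865234375) (414, 254, 14, 13)
dock ((0.5428333282470703, 0.3401912450790405), (0.13887611031532288, 0.08668844401836395), 80.30126190185547) (147, 219, 60, 39)
grip cloud 60 [0.53200965 0.28661178 0.05366296] ((0.5326999425888062, 0.288612961769104), (0.0268174447119236, 0.012471137568354607), 79.60745239257812)
-0.2 13 0.096 0.506
-0.15 1535 0.179 0.305
-0.1 1345 0.18 0.373
-0.05 591 0.179 0.576
-0.0 410 0.178 0.585
0.25 49 0.062 0.525
```

View pics/crop0.png

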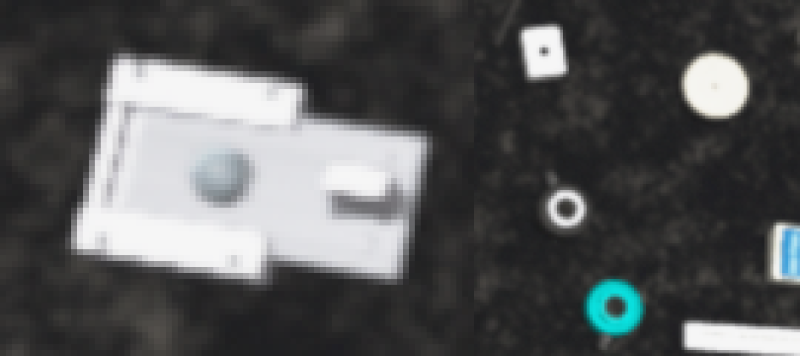

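The crop confirms the layout. The tray is in the dock with the ball in its pocket and the grip at the right, open end. The black drum with the white ring and stub is at crop (565,208), and the turquoise twin is separate at (614,307). The grip top measures z≈0.053 and 27×12 mm, and the ring top z≈0.023, both as expected. Next I move round to above the grip.

```bash
python3 -m inch '[{"slide":[35.7,-28,-2],"turn":0,"grip":8.5},{"slide":[35.7,-28,-2],"turn":0,"grip":8.5},{"slide":[35.7,-28,-2],"turn":0,"grip":8.5},{"slide":[35.7,-28,-2],"turn":0,"grip":8.5},{"slide":[35.7,-28,-2],"turn":0,"grip":8.5},{"slide":[35.7,-28,-2],"turn":0,"grip":8.5},{"slide":[35.7,-28,-2],"turn":0,"grip":8.5},{"slide":[35.7,-28,-2],"turn":0,"grip":8.5},{"slide":[35.7,-28,-2],"turn":0,"grip":8.5},{"slide":[35.7,-28,-2],"turn":0,"grip":8.5},{"slide":[48.6,-55.8,-2],"turn":-0.3,"grip":8.5},{"slide":[48.6,-55.8,-2],"turn":-0.3,"grip":8.5},{"slide":[48.6,-55.8,-2],"turn":-0.6,"grip":8.5},{"slide":[48.6,-55.8,-2],"turn":-0.6,"grip":8.5},{"slide":[48.6,-55.8,-2],"turn":-0.6,"grip":8.5},{"slide":[48.6,-55.8,-2],"turn":-0.6,"grip":8.5},{"slide":[48.6,-55.8,-2],"turn":-0.6,"grip":8.5},{"slide":[48.6,-55.8,-2],"turn":-0.6,"grip":8.5}]'
python3 - <<'E'
from h import *
s=ctrl.get_state();Rm=R.from_quat(s["tcp_rot"]).as_matrix();y=np.arctan2(Rm[1,0],Rm[0,0])
print("yaw",y,"turn",y-1.40,"slide",Rm.T@(np.array([.532,.287,.21])-s["eef_pos"])*100,s["qpos"])
E
```

```text
time: 1.9
eef_pos: [0.4997, 0.0005, 0.2509]
tcp_rot: [0.913, 0.407, -0.001, 0.0]
contact_force: [0.6, -0.8, 0.4]
opening: 0.991
finger_force: 0.0
yaw 0.8384886010762165 turn -0.5615113989237834 slide [ 23.46819377 -16.7572863    4.07115817] [-2.02027278e-01 -1.22745244e-01  1.97679882e+00 -6.97609530e-04
  1.28834616e+00  5.30475325e-01]
```

```bash
python3 -m inch '[{"slide":[23.5,-16.8,4],"turn":-0.56,"grip":8.5},{"slide":[23.5,-16.8,4],"turn":-0.56,"grip":8.5},{"slide":[23.5,-16.8,4],"turn":-0.56,"grip":8.5},{"slide":[23.5,-16.8,4],"turn":-0.56,"grip":8.5},{"slide":[23.5,-16.8,4],"turn":-0.56,"grip":8.5},{"slide":[23.5,-16.8,4],"turn":-0.56,"grip":8.5},{"slide":[23.5,-16.8,4],"turn":-0.56,"grip":8.5},{"slide":[23.5,-16.8,4],"turn":-0.56,"grip":8.5},{"slide":[23.5,-16.8,4],"turn":-0.56,"grip":8.5},{"slide":[23.5,-16.8,4],"turn":-0.56,"grip":8.5}]'
python3 - <<'E'
from h import *
c=cam("wrist");cv2.imwrite("pics/w1.png",c[0][:,:,::-1]);np.savez("w1.npz",im=c[0],d=c[1],K=c[2],D=c[3],W=c[4])
P=cloud(*c[1:]);z=P[...,2]
for n,lo,hi in(("grip",.049,.062),("platetop",.0095,.0145),("docktop",.0175,.0225)):
    m=((z>lo)&(z<hi)).astype(np.uint8);m=cv2.morphologyEx(m,cv2.MORPH_OPEN,np.ones((3,3)))
    k,l,st,ce=cv2.connectedComponentsWithStats(m)
    for i in range(1,k):
        if st[i,4]>300:
            p=P[l==i];print(n,st[i],np.median(p,0).round(4),cv2.minAreaRect(p[:,:2].astype(np.float32)))
E
```

```text
time: 2.9
eef_pos: [0.5335, 0.2848, 0.2116]
tcp_rot: [0.767, 0.642, 0.0, 0.0]
contact_force: [-0.3, -0.2, -0.3]
opening: 0.995
finger_force: 0.0
grip [308 185  15  32 472] [0.5329 0.2917 0.0555] ((0.5328231453895569, 0.2911326587200165), (0.025133904069662094, 0.011415176093578339), 79.98989868164062)
platetop [ 288   67   56   46 1244] [0.5472 0.3779 0.0136] ((0.5473392605781555, 0.37718185782432556), (0.03282183036208153, 0.04681388661265373), 86.81868743896484)
platetop [ 282  109   68   99 3116] [0.54   0.316  0.0136] ((0.537781834602356, 0.31835564970970154), (0.08622906357049942, 0.059938251972198486), 79.83087921142578)
platetop [ 495  311  145   79 4514] [0.7948 0.0925 0.0128] ((0.763731062412262, 0.0637395977973938), (0.15145690739154816, 0.09701662510633469), 0.09293064475059509)
platetop [ 376  344   69   85 3584] [0.5949 0.0702 0.0127] ((0.5982097387313843, 0.06022293120622635), (0.06735382229089737, 0.1042383685708046), 0.4426685571670532)
docktop [265  53  23  35 373] [0.5212 0.3971 0.0215] ((0.5194562077522278, 0.3959713876247406), (0.025709236040711403, 0.01796330325305462), 79.19852447509766)
docktop [343  64  24  50 507] [0.5805 0.3701 0.0215] ((0.5802440047264099, 0.370573490858078), (0.03820769861340523, 0.018012067303061485), 78.95563507080078)
docktop [266  87  23  61 741] [0.5137 0.3619 0.0215] ((0.5133776068687439, 0.3595585525035858), (0.04858360067009926, 0.017588777467608452), 81.59443664550781)
docktop [343 105  22  43 479] [0.5748 0.3429 0.0216] ((0.5749695301055908, 0.3412635922431946), (0.03519658371806145, 0.016804741695523262), 74.54287719726562)
```

View pics/w1.png

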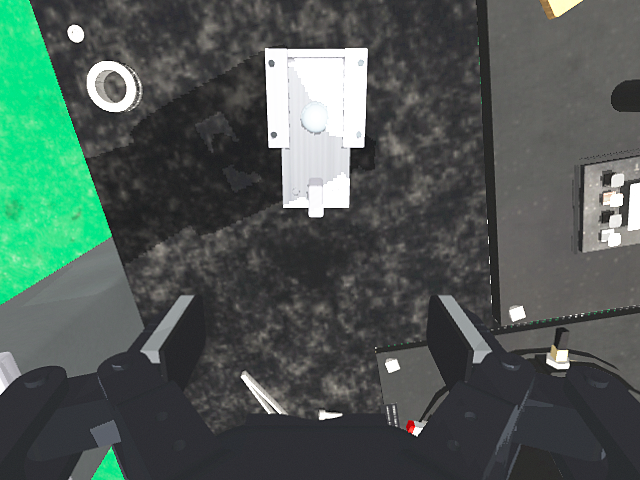

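The wrist view shows the grip top at (316,200), the ball in its pocket at (314,117) and the dock rails at about 80° yaw. The tool is already aligned, so I go down partway and re-measure.

```bash
python3 -m inch '[{"slide":[0.5,-0.15,4],"turn":0,"grip":6},{"slide":[0.5,-0.15,8],"turn":0,"grip":6},{"slide":[0.5,-0.15,11],"turn":0,"grip":6},{"slide":[0.5,-0.15,11],"turn":0,"grip":6},{"slide":[0.5,-0.15,11],"turn":0,"grip":6}]'
python3 - <<'E'
from h import *
c=cam("wrist");cv2.imwrite("pics/w2.png",c[0][:,:,::-1])
P=cloud(*c[1:]);z=P[...,2]
m=((z>.048)&(z<.06)&(abs(P[...,0]-.533)<.03)&(abs(P[...,1]-.29)<.03)).astype(np.uint8);p=P[m>0]
v,u=np.nonzero(m);print(len(p),u.min(),u.max(),v.min(),v.max(),np.median(p,0),cv2.minAreaRect(p[:,:2].astype(np.float32)))
s=ctrl.get_state();Rm=R.from_quat(s["tcp_rot"]).as_matrix();print(s["eef_pos"],np.arctan2(Rm[1,0],Rm[0,0]))
b=cv2.minAreaRect(p[:,:2].astype(np.float32));print("slide cm",Rm.T@(np.array([*b[0],.0215])-s["eef_pos"])*100)
E
```

```text
time: 3.45
eef_pos: [0.5326, 0.2914, 0.1019]
tcp_rot: [0.767, 0.642, -0.0, 0.0]
contact_force: [0.2, 0.1, 0.1]
opening: 0.704
finger_force: 0.0
1074 308 330 233 281 [0.53314162 0.29256482 0.0553816 ] ((0.5330262780189514, 0.2909330427646637), (0.026037277653813362, 0.011891175992786884), 79.78980255126953)
[0.53368501 0.29189295 0.10343884] 1.3949896892637128
slide cm [-0.11859414 -0.07067891  8.19354765]
```

View pics/w2.png

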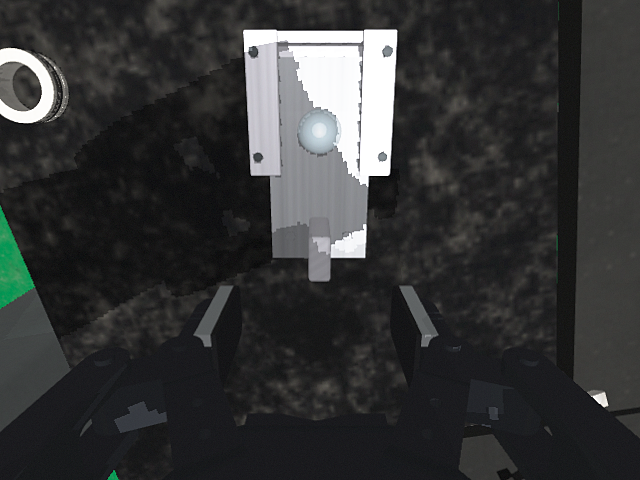

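The view shows the grip centred between the fingers at (319,250), with the ball in its pocket at (319,130). I go down and pinch.

```bash
python3 -m inch '[{"slide":[-0.1,0,3],"turn":0,"grip":6},{"slide":[-0.1,0,5.5],"turn":0,"grip":6},{"slide":[-0.1,0,7.2],"turn":0,"grip":6},{"slide":[-0.1,0,8],"turn":0,"grip":6},{"slide":[-0.1,0,8],"turn":0,"grip":4},{"slide":[-0.1,0,8],"turn":0,"grip":3},{"slide":[-0.1,0,8],"turn":0,"grip":2.2},{"slide":[-0.1,0,8],"turn":0,"grip":1.6},{"slide":[-0.1,0,8],"turn":0,"grip":1.2},{"slide":[-0.1,0,8],"turn":0,"grip":0.8},{"slide":[-0.1,0,8],"turn":0,"grip":0.5},{"slide":[-0.1,0,8],"turn":0,"grip":0.5},{"slide":[-0.1,0,8],"turn":0,"grip":0.5},{"slide":[-0.1,0,8],"turn":0,"grip":0.5}]' 50
```

```text
time: 4.9
eef_pos: [0.5329, 0.2912, 0.0223]
tcp_rot: [0.766, 0.643, 0.001, 0.0]
contact_force: [-0.8, -0.9, 6.1]
opening: 0.129
finger_force: 49.5
```

```bash
python3 -m inch '[{"slide":[0,0,-0.1],"turn":0,"grip":0.5},{"slide":[-0.2,0,-0.1],"turn":0,"grip":0.5},{"slide":[-0.6,0,-0.1],"turn":0,"grip":0.5},{"slide":[-1.2,0,-0.1],"turn":0,"grip":0.5},{"slide":[-2,0,-0.1],"turn":0,"grip":0.5},{"slide":[-2.8,0,-0.1],"turn":0,"grip":0.5},{"slide":[-3.6,0,-0.1],"turn":0,"grip":0.5}]'
python3 - <<'E'
from h import *
s=ctrl.get_state();print(s["contact_force"],s["wrist_torque"])
c=cam("wrist");cv2.imwrite("pics/w3.png",c[0][:,:,::-1])
E
```

```text
time: 5.6
eef_pos: [0.5255, 0.2546, 0.0221]
tcp_rot: [0.766, 0.643, -0.0, -0.0]
contact_force: [0.3, 1.3, 0.9]
opening: 0.134
finger_force: 49.0
[0.26431549 1.33423006 0.92951322] [ 0.36660778 -0.09184653  0.03748427]
```

View pics/w3.png

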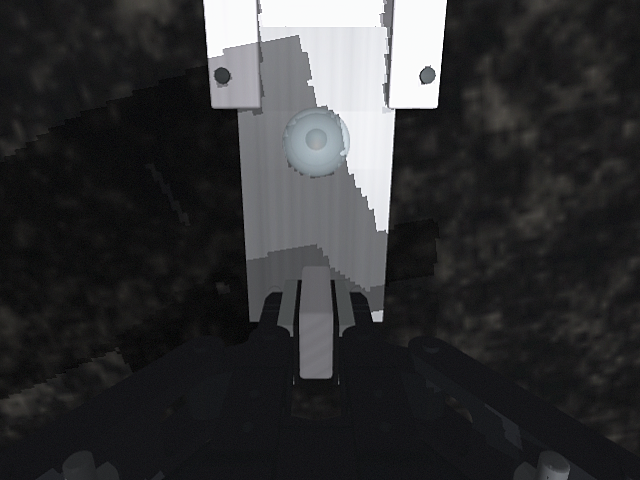

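The tray is sliding out straight. The grip is pinched at (316,320) and the ball is still in its pocket at (316,143). I draw it clear, then lift.

```bash
python3 -m inch '[{"slide":[-0.5,0,0],"turn":0,"grip":0.5},{"slide":[-1.2,0,0],"turn":0,"grip":0.5},{"slide":[-2,0,0],"turn":0,"grip":0.5},{"slide":[-2.8,0,0],"turn":0,"grip":0.5},{"slide":[-3.6,0,0],"turn":0,"grip":0.5},{"slide":[-4.4,0,0],"turn":0,"grip":0.5},{"slide":[-5.1,0,0],"turn":0,"grip":0.5},{"slide":[-5.6,0,0],"turn":0,"grip":0.5},{"slide":[-6,0,0],"turn":0,"grip":0.5},{"slide":[-6,0,0],"turn":0,"grip":0.5},{"slide":[-6,0,-0.5],"turn":0,"grip":0.5},{"slide":[-6,0,-1.5],"turn":0,"grip":0.5},{"slide":[-6,0,-3],"turn":0,"grip":0.5},{"slide":[-6,0,-5],"turn":0,"grip":0.5},{"slide":[-6,0,-7],"turn":0,"grip":0.5},{"slide":[-6,0,-9],"turn":0,"grip":0.5},{"slide":[-6,0,-11],"turn":0,"grip":0.5},{"slide":[-6,0,-12.5],"turn":0,"grip":0.5},{"slide":[-6,0,-13.5],"turn":0,"grip":0.5},{"slide":[-6,0,-14],"turn":0,"grip":0.5}]'
python3 - <<'E'
from h import *
c=cam("wrist");cv2.imwrite("pics/w4.png",c[0][:,:,::-1])
E
```

```text
time: 7.65
eef_pos: [0.5159, 0.1966, 0.1639]
tcp_rot: [0.766, 0.643, 0.001, 0.001]
contact_force: [-0.1, -0.5, -1.9]
opening: 0.131
finger_force: 48.7
```

View pics/w4.png

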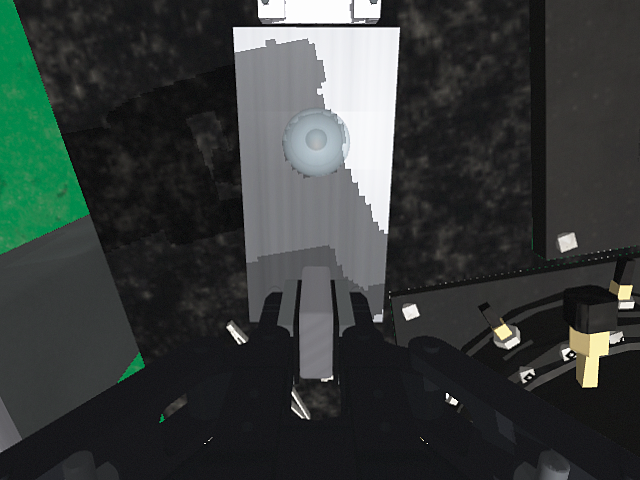

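The tray is clear and lifted, lying the same in the fingers, with the ball in its pocket at (316,140). I raise it further and carry it across at low acceleration.

```bash
python3 -m inch '[{"slide":[0,0,-0.5],"turn":0,"grip":0.5},{"slide":[0,0,-1.5],"turn":0,"grip":0.5},{"slide":[0,0,-3],"turn":0,"grip":0.5},{"slide":[0,0,-4.7],"turn":0,"grip":0.5},{"slide":[0,0,-6],"turn":0,"grip":0.5},{"slide":[-0.2,0,-6.8],"turn":0,"grip":0.5},{"slide":[-0.7,-0.1,-7.2],"turn":0,"grip":0.5},{"slide":[-1.5,-0.2,-7.4],"turn":0,"grip":0.5},{"slide":[-2.7,-0.3,-7.5],"turn":0,"grip":0.5},{"slide":[-4.2,-0.4,-7.5],"turn":0,"grip":0.5},{"slide":[-5.9,-0.5,-7.5],"turn":0,"grip":0.5},{"slide":[-7.7,-0.7,-7.5],"turn":0,"grip":0.5},{"slide":[-9.5,-0.9,-7.5],"turn":0,"grip":0.5},{"slide":[-11.3,-1.1,-7.5],"turn":0,"grip":0.5},{"slide":[-13.1,-1.3,-7.5],"turn":0,"grip":0.5},{"slide":[-14.8,-1.4,-7.5],"turn":0,"grip":0.5},{"slide":[-16.3,-1.4,-7.5],"turn":0,"grip":0.5},{"slide":[-17.4,-1.4,-7.5],"turn":0,"grip":0.5},{"slide":[-18,-1.4,-7.5],"turn":0,"grip":0.5},{"slide":[-18.2,-1.4,-7.5],"turn":0,"grip":0.5}]'
```

```text
time: 9.7
eef_pos: [0.4696, 0.019, 0.2371]
tcp_rot: [0.767, 0.642, -0.0, -0.0]
contact_force: [0.0, -0.6, -1.2]
opening: 0.132
finger_force: 48.7
```

```bash
python3 -m inch '[{"slide":[-0.3,0.05,0],"turn":0,"grip":0.5},{"slide":[-0.9,0.15,0],"turn":0,"grip":0.5},{"slide":[-1.8,0.3,0],"turn":0,"grip":0.5},{"slide":[-3.1,0.5,0],"turn":0,"grip":0.5},{"slide":[-4.8,0.85,0],"turn":0,"grip":0.5},{"slide":[-6.8,1.2,0],"turn":0,"grip":0.5},{"slide":[-9,1.6,0],"turn":0,"grip":0.5},{"slide":[-11.4,2,0],"turn":0,"grip":0.5},{"slide":[-13.8,2.4,0],"turn":0,"grip":0.5},{"slide":[-16.2,2.85,0],"turn":0,"grip":0.5},{"slide":[-18.6,3.3,0],"turn":0,"grip":0.5},{"slide":[-21,3.7,0],"turn":0,"grip":0.5},{"slide":[-23.4,4.1,0],"turn":0,"grip":0.5},{"slide":[-25.8,4.55,0],"turn":0,"grip":0.5},{"slide":[-28,4.95,0],"turn":0,"grip":0.5},{"slide":[-30,5.3,0],"turn":0,"grip":0.5},{"slide":[-31.7,5.6,0],"turn":0,"grip":0.5},{"slide":[-32.9,5.8,0],"turn":0,"grip":0.5},{"slide":[-33.6,5.95,0],"turn":0,"grip":0.5},{"slide":[-33.8,6,0],"turn":0,"grip":0.5}]'
python3 - <<'E'
from h import *
for n in("top","wrist"):
    c=cam(n);cv2.imwrite(f"pics/{n}5.png",c[0][:,:,::-1]);np.savez(f"{n}5.npz",im=c[0],d=c[1],K=c[2],D=c[3],W=c[4])
t=cv2.resize(cv2.imread("pics/top5.png")[150:330,300:500],(400,360));w=cv2.resize(cv2.imread("pics/wrist5.png"),(400,360))
cv2.imwrite("pics/both5.png",np.hstack([t,w]))
E
```

```text
time: 11.7
eef_pos: [0.4701, -0.3241, 0.2372]
tcp_rot: [0.766, 0.642, 0.0, -0.0]
contact_force: [-0.2, 1.3, -1.3]
opening: 0.133
finger_force: 48.7
```

View pics/both5.png

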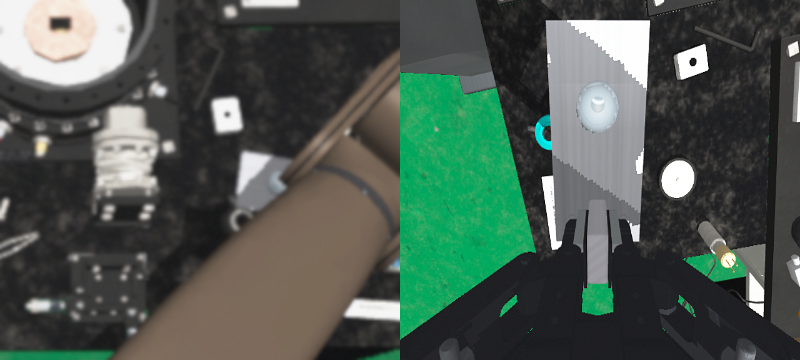

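The left half (top view) shows the arm hiding the head. The right half (wrist view) shows the tray level with the ball at (597,105) in its pocket, and the head hidden beneath it. I step sideways to see the port with the wrist camera.

```bash
python3 -m inch '[{"slide":[0,-0.3,0],"turn":0,"grip":0.5},{"slide":[0,-1,0],"turn":0,"grip":0.5},{"slide":[0,-2.2,0],"turn":0,"grip":0.5},{"slide":[0,-3.7,0],"turn":0,"grip":0.5},{"slide":[0,-5.3,0],"turn":0,"grip":0.5},{"slide":[0,-6.8,0],"turn":0,"grip":0.5},{"slide":[0,-8,0],"turn":0,"grip":0.5},{"slide":[0,-8.7,0],"turn":0,"grip":0.5},{"slide":[0,-9,0],"turn":0,"grip":0.5},{"slide":[0,-9,0],"turn":0,"grip":0.5},{"slide":[0,-9,0],"turn":0,"grip":0.5}]'
python3 - <<'E'
from h import *
im,d,K,D,W=c=cam("wrist");cv2.imwrite("pics/w6.png",im[:,:,::-1])
P=cloud(d,K,D,W);s=ctrl.get_state();e=s["eef_pos"];Rm=R.from_quat(s["tcp_rot"]).as_matrix()
# port: bright ring near expected
g=cv2.cvtColor(im,cv2.COLOR_RGB2GRAY)
near=(np.hypot(P[...,0]-.482,P[...,1]+.26)<.03)&(P[...,2]<.04)
m=(near&(g>110)).astype(np.uint8)
cs=cv2.findContours(m,cv2.RETR_EXTERNAL,2)[0];q=max(cs,key=cv2.contourArea)
el=cv2.fitEllipse(q);print("ring px",el,"z",np.median(P[m>0][:,2]))
print("port centre",onz([el[0]],K,D,W,.023)[0],"rect",cv2.minAreaRect(onz(q[:,0],K,D,W,.023)[:,:2].astype(np.float32)))
x0=s["qpos"]
# tray in tool frame
T=(P-e)@Rm; m=(T[...,0]>-.01)&(T[...,0]<.11)&(abs(T[...,1])<.04)&(T[...,2]>.002)&(T[...,2]<.022)
p=T[m];A=np.c_[p[:,:2],np.ones(len(p))];k=np.linalg.lstsq(A,p[:,2],rcond=None)[0]
r=p[:,2]-A@k;A=A[abs(r)<.003];k=np.linalg.lstsq(A,p[abs(r)<.003][:,2],rcond=None)[0];print("plate n",len(A),k)
print("plate rect",cv2.minAreaRect(p[:,:2].astype(np.float32)))
# ball silhouette top: cluster above plate
mb=(T[...,0]>.03)&(T[...,0]<.11)&(abs(T[...,1])<.03)&(T[...,2]<-.002)&(T[...,2]>-.03);print("ball",mb.sum(),np.median(T[mb],0) if mb.any() else 0)
print(e,np.arctan2(Rm[1,0],Rm[0,0]))
E
```

```text
time: 12.9
eef_pos: [0.3818, -0.3081, 0.2374]
tcp_rot: [0.766, 0.643, 0.0, 0.0]
contact_force: [0.3, 0.6, -0.8]
opening: 0.134
finger_force: 48.7
ring px ((417.5058288574219, 122.62139892578125), (30.462230682373047, 33.317317962646484), 30.41881561279297) z 0.02447664639617536
port centre [ 0.48245629 -0.25958651  0.023     ] rect ((0.4824678301811218, -0.25968441367149353), (0.028964659199118614, 0.02800583466887474), 83.73918151855469)
plate n 35967 [-2.84134740e-03  9.73829949e-05  8.83580469e-03]
plate rect ((0.04743889719247818, -0.0013896357268095016), (0.11493855714797974, 0.06053728610277176), 0.11391541361808777)
ball 3602 [ 0.06521176 -0.00129527 -0.0092317 ]
[ 0.38183437 -0.30805732  0.23737135] 1.3960258233049538
```

View pics/w6.png

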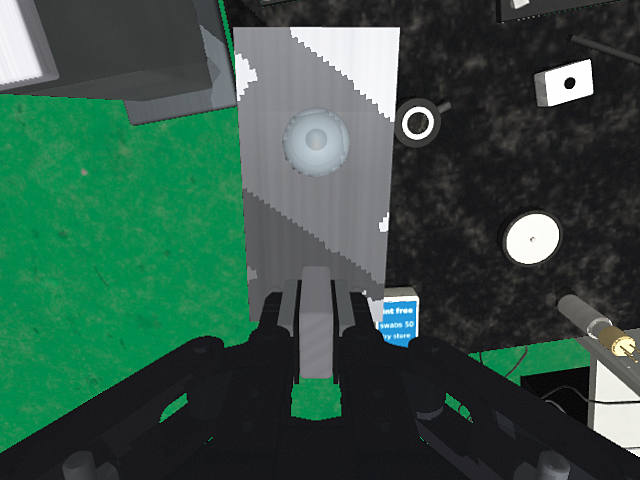

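The wrist view shows the port ring at (417,122) → (0.4825,−0.2596), agreeing with the top view to 1 mm. The ball is in its pocket at (316,142), and the plate is level within 3 mrad. I move back over the port and check the clearance before going down.

```bash
python3 -m inch '[{"slide":[0,0.3,0],"turn":0,"grip":0.5},{"slide":[0,1,0],"turn":0,"grip":0.5},{"slide":[0,2.2,0],"turn":0,"grip":0.5},{"slide":[0,3.7,0],"turn":0,"grip":0.5},{"slide":[0,5.3,0],"turn":0,"grip":0.5},{"slide":[0,6.8,0],"turn":0,"grip":0.5},{"slide":[0,8,0],"turn":0,"grip":0.5},{"slide":[0,8.8,0],"turn":0,"grip":0.5},{"slide":[0,9.15,0],"turn":0,"grip":0.5},{"slide":[0,9.15,0],"turn":0,"grip":0.5}]'
python3 - <<'E'
from h import *
a=np.load("top0.npz");P=cloud(a["d"],a["K"],a["D"],a["W"])
m=(P[...,0]>.38)&(P[...,0]<.6)&(P[...,1]<-.13)&(P[...,1]>-.45)&(P[...,2]>.05)&(P[...,2]<.3)
print(m.sum(),P[m].min(0),P[m].max(0))
E
```

```text
time: 13.95
eef_pos: [0.4719, -0.3238, 0.2371]
tcp_rot: [0.766, 0.643, -0.0, -0.0]
contact_force: [0.5, 0.4, -1.9]
opening: 0.135
finger_force: 48.8
368 [ 0.47853685 -0.15301386  0.05180229] [ 0.59902407 -0.13000484  0.12079217]
```

```bash
python3 -m inch '[{"slide":[0,0,0.3],"turn":0,"grip":0.5},{"slide":[0,0,1],"turn":0,"grip":0.5},{"slide":[0,0,2],"turn":0,"grip":0.5},{"slide":[0,0,3.2],"turn":0,"grip":0.5},{"slide":[0,0,4.5],"turn":0,"grip":0.5},{"slide":[0,0,5.8],"turn":0,"grip":0.5},{"slide":[0,0,7.1],"turn":0,"grip":0.5},{"slide":[0,0,8.4],"turn":0,"grip":0.5},{"slide":[0,0,9.6],"turn":0,"grip":0.5},{"slide":[0,0,10.5],"turn":0,"grip":0.5},{"slide":[0,0,11.1],"turn":0,"grip":0.5},{"slide":[0,0,11.4],"turn":0,"grip":0.5},{"slide":[0,0,11.4],"turn":0,"grip":0.5},{"slide":[0,0,11.4],"turn":0,"grip":0.5},{"slide":[0,0,11.4],"turn":0,"grip":0.5},{"slide":[0,0,11.4],"turn":0,"grip":0.5},{"slide":[0,0,11.4],"turn":0,"grip":0.5}]'
python3 - <<'E'
from h import *
w=cam("wrist");t=cam("scene");im,d,K,D,W=w
P=cloud(d,K,D,W);s=ctrl.get_state();e=s["eef_pos"];Rm=R.from_quat(s["tcp_rot"]).as_matrix();T=(P-e)@Rm
mb=(T[...,0]>.03)&(T[...,0]<.11)&(abs(T[...,1])<.03)&(T[...,2]<-.002)&(T[...,2]>-.03)
print("ball",mb.sum(),np.median(T[mb],0),np.median(P[mb],0),"pocket",e+Rm@[.065,-.0008,-.0002],np.abs(s["dq"]).max())
cv2.imwrite("pics/end.png",np.hstack([cv2.resize(im[:,:,::-1],(400,300)),cv2.resize(t[0][100:340,320:640,::-1],(400,300))]))
E
```

```text
time: 15.65
eef_pos: [0.4718, -0.324, 0.1237]
tcp_rot: [0.766, 0.643, 0.0, 0.0]
contact_force: [0.6, 0.4, -2.0]
opening: 0.132
finger_force: 48.8
ball 3602 [ 0.06515639 -0.00111673 -0.00931175] [ 0.48180631 -0.2595419   0.13280116] pocket [ 0.4821976  -0.2597939   0.12369057] 0.003342126871067631
```

View pics/end.png

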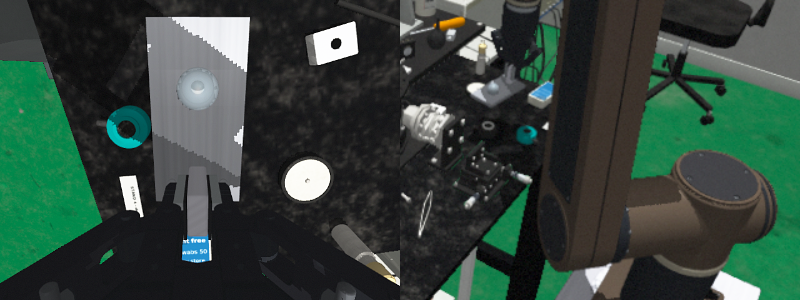

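The last picture shows the ball in its pocket at (197,88). In the scene view the tray is level above the black head at (488,127), and the bystanders are undisturbed. The pocket is at (0.482,−0.260,0.124), over the port at (0.482,−0.260,0.023), and the arm is still.

```bash
python3 -c "
from plant import ctrl
print(ctrl.sign_off())"
```

```text
the job is handed in; nothing more can be done
None
```

The job is handed in at about 15.7 s: the arm is holding the tray level and still, with the ball in its pocket, centred over the black photodiode head's port to within about 1 mm by my measurement and about 10 cm above it.

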